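# Set the slide-label numberer to batch 5 and print

## Task

Set the slide-label numberer to batch number 5: roll its black grip wheel with light fingertip pressure (press it hard and the sprung wheel is damaged) until the 5 stands in the middle of the little window. Only then press the green key fully home to print the label, and let it come back up. Do not disturb the cup, slide box or dish beside it.

Things in the scene. Friction and masses are not known exactly. Their poses are not given: they have to be found in the camera images.
- numberer: white device fixed to the table, 120 (x) x 152 (y) x about 115 mm high. Origin at the centre of its underside; x points away from the operator, y to the left, z up. From left to right: number drum in a round cover with a window (y 34 to 73 mm, top 103 mm up), black grip wheel, key deck (45 mm high). More than 20 N on its wheel or housing (40 N on the key) is damage
- wheel_top (a point): nominal top of the black rubber grip wheel, mid-width, 115 mm above the table. The wheel is a cylinder of radius 52, width 30 mm, level axle along the numberer's y. This point belongs to the housing: the wheel's real top stands up to 4 mm higher or lower, differently each time, so feel for it. It is sprung downward: yields from about 3 N, then 2.5 N per mm, bottom stop after 4 mm (13 N)
- drum (a joint): angle of grip wheel and number drum, one piece (rad). 0 shows 0, one number each 0.6283, so 5 is at 3.1416; grows when the wheel's top moves along the numberer's +x (33 mm a number). Turned by friction: press a fingertip on top and drag along x in strokes; needs about 4 N of drag, and slips under some 6 N of press, depending on friction. Stops just below 0 and above 9; stays where left
- window (a point): centre of the window in the number drum's cover, a black-framed opening 17 x 16 mm that faces 45 degrees up and to the numberer's -x, 90 mm above the table; black digits 13 mm high on the white drum, red marks at mid-height on either side of the frame
- print_key (a joint): travel of the green print key (m): 0 up, 0.006 fully home; sprung, fully home at about 5 N, comes back by itself. Round key of 28 mm diameter on the key deck, pressed straight down
- print_key_top (a point): centre of the top face of the green print key, 67 mm above the table when up, at numberer (0, -50) mm
- cup: bystander: specimen cup with yellow lid, 63 mm across, 65 mm high, origin at its underside; stands to the left of the numberer
- slides: bystander: small slide box, 28 x 80 x 27 mm, origin at its underside; lies to the right of the numberer
- petri: bystander: petri dish, 62 mm across, 16 mm high, origin at its underside; lies in front of the numberer
Not all that is in view belongs to the job. There is more than one size of the numberer; the job needs the larger.

How it is judged:
By the outcome, as a careful person would: the job done as asked, in the order asked, and still so for the second after the job is handed in, with the robot touching nothing.
It also fails if it takes over 67 s, if anything falls off the work surface, if the arm or the gripper's body presses on something with over 40 N, if the wrist force passes 120 N, or if a joint passes its speed limit or range.

## Robot

A 6-joint arm with a two-finger parallel gripper is mounted at the origin on a cart in front of the work surface, level with it; the furniture and walls round the work are solid. World frame = base frame: x ahead of the robot, y to its left, z up, the work surface at z = 0. Lengths are in m, angles in rad, forces in N, time in s.
With the tool pointing down it reaches from about 0.35 to 0.775 m from the base axis. Payload 7.3 kg.
Tool frame: the origin (TCP) lies midway between the tips of the shut fingers; the grasp point (between the pads) lies 19 mm behind it (robot.grip_depth is the z of the grasp point in the tool frame, in m); z points along the fingers, y is the line along which they close (so a half turn about z gives the same grasp; the last joint's range is limited). The gripper opens to 92 mm and grips with 3 to 60 N. Pads are 19 mm wide; open, the fingers measure 130 mm over their backs; the gripper's body (75 mm by 190 mm) begins 47 mm behind the grasp point.
Start: joints at [0.998, 0.342, 1.524, -0, 1.275, -0.146], TCP at [0.217, 0.478, 0.227] pointing down, gripper open.
Joint ranges: [-2.53, 2.53], [-0.77, 2.02], [0.04, 2.7], [-1, 4.14], [0.28, 2.66], [-3.11, 3.11]. Speed limits (rad/s): [2.57, 2.57, 3.14, 3.14, 3.14, 3.14].

## Interface

Orientations are given as [roll, pitch, yaw] about the fixed x, y, z axes, in that order (R = Rz(yaw) Ry(pitch) Rx(roll)).
In Python, from cell import robot, viewer gives the robot as it stands.
- The arm moves only by the tool step_arm, never from a script. Its argument "increments" is a list of rows, each an object with "delta_pos": the shift along the tool's x, y, z in cm, a list of three; "dr": the turn, a rotation vector about the tool's x, y, z in degrees, a list of three; "fingers": the closure, from -1 (fully open) to 1 (shut), so that 0 is half open. In form: [{"delta_pos": [tx, ty, tz], "dr": [wx, wy, wz], "fingers": fingers}, ...]. A call has exactly 5 rows; each row is the pose to reach, as a shift and turn from the pose commanded when the call began, along the tool's axes at that moment; what a row does not reach only later rows make up. A row lasts 1/8 s, in which the tool goes at most 62.5 mm and 10.7 degrees, less where a joint would pass 70% of its speed; a pose out of reach is approached as far as the arm can. A call with a gripper value outside its range is refused whole. The fingers move at their own pace and stop on an object; "newtons" is the grip in N (left out, the last holds). Time passes only in rows, so rows that repeat a pose let the fingers close, or fill a call up. It gives the time, the measured TCP pose, the force, the opening and the grip force at its end, in the units of the state.
- robot.observe(): the state, without advancing time (a new reading comes with each control period).
- viewer.read_camera(name): name is "scene" or "top" or "wrist"; returns the picture (400x640x3 uint8, red, green, blue); there is no depth.
- viewer.camera_params(name): a dict with "K" (3x3 intrinsics, pixels), "T" (4x4, takes a point from camera to world coordinates). Camera axes: x right, y down, z forward; pixel columns grow to the right and rows downward; lengths in m; the calibration is good to about 2 mm. A picture is of the moment at which its call begins: read the wrist's pose just before it. camera_params takes no time and is no camera call; for the wrist camera it gives the pose at the moment of the call.
- robot.hand_in(): hands the job in; it is judged then, once.
The state is a dict: "time": time; "qpos": joint angles; "qvel": joint speeds; "joint_efforts": joint torques, N m; "tool_pos": TCP position; "tool_rot": TCP orientation; "contact_force": force on the tool from outside, world axes, zero at the start; "torque": the same for the moment, N m; "opening": finger opening in m; "grip_force": force on a finger pad.
Only numpy, scipy, OpenCV 4.12 (cv2) and the standard library are available. Lean on these libraries where they do the work, as an engineer would, in place of code of your own. Each camera call takes 0.05 s, during which the arm holds its last target. There are 200 camera calls.

## Working session

There is one attempt and no reset: what is moved stays moved. The work goes in short steps, Python scripts to look and compute and a tool call to move; the robot and the scene stay as the last step left them, time stands still between calls to the robot, and variables do not carry over. Pictures are saved under pics/ and viewed, at most 10 in all, crops included, and the job is handed in when it is done.

Besides the shell and the picture viewer there is one more tool, called after "Call:" as a command line: name --argument value ..., lists and objects as JSON in quotes. step_arm: Moves the arm, as the interface text tells. Its arguments: {"type":"object","properties":{"increments":{"type":"array"},"newtons":{"type":"number"}},"required":["increments"]}

```bash
mkdir -p pics; ls
python3 - <<'E'
from cell import robot, viewer
import cv2, numpy as np
s=robot.observe(); print(s)
ims=[]
for n in ["scene","top"]:
    im=viewer.read_camera(n)[:,:,::-1]; cv2.imwrite(f"pics/{n}0.png",im)
    p=viewer.camera_params(n); print(n,np.round(p["K"],1).tolist(),np.round(p["T"],4).tolist())
E
```

```text
pics
{'time': 0.0, 'qpos': array([ 9.98008812e-01,  3.42699324e-01,  1.52505777e+00, -9.51552894e-06,
        1.27539426e+00, -1.46011287e-01]), 'qvel': array([-9.93155471e-04, -5.88382025e-04, -1.55721523e-03,  9.98608472e-04,
        5.33743747e-04,  5.55047078e-05]), 'joint_efforts': array([-2.17952487e-05, -4.31239700e+01, -2.44218493e+01,  7.19089690e-02,
        5.59267402e-02, -9.50873232e-05]), 'tool_pos': array([0.21707218, 0.47755397, 0.22604289]), 'tool_rot': array([-3.14004921e+00, -2.17777774e-04,  2.71481903e+00]), 'contact_force': array([-0.07326851, -0.18979414, -0.20023661]), 'torque': array([-0.00290901,  0.04672806, -0.01497714]), 'grip_force': 0.0, 'opening': 0.09159411239818512}
scene [[399.7, 0.0, 319.9], [0.0, 399.7, 202.7], [0.0, 0.0, 1.0]] [[0.464, -0.691, 0.5542, -0.0265], [-0.8858, -0.3643, 0.2874, -0.2757], [0.0033, -0.6243, -0.7812, 0.8315], [0.0, 0.0, 0.0, 1.0]]
top [[389.5, 0.0, 323.9], [0.0, 389.5, 202.5], [0.0, 0.0, 1.0]] [[0.0174, -0.9807, 0.1948, 0.289], [-0.9998, -0.0171, 0.0032, -0.0034], [0.0001, -0.1948, -0.9808, 1.1471], [0.0, 0.0, 0.0, 1.0]]
```

View pics/scene0.png

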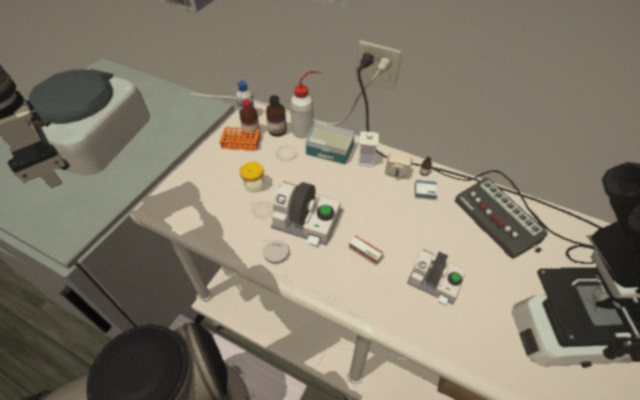

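View pics/top0.png

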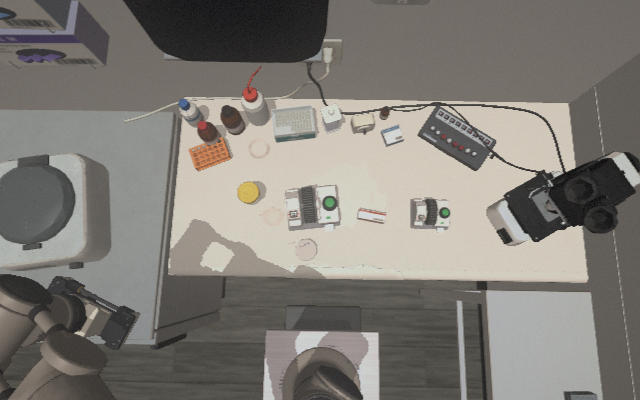

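Candidates: the larger numberer at top (313,206) / scene (307,212), and the smaller at top (431,213) / scene (438,275). The larger one fits: it is bigger, with the cup on its left, the slide box on its right and the dish in front. I'll confirm it in a crop and measure.

```bash
cat > h.py <<'E'
from cell import robot, viewer
import cv2, numpy as np
def ray(n,uv,z,p=None):
    p=p or viewer.camera_params(n); K,T=np.array(p["K"]),np.array(p["T"])
    d=T[:3,:3]@np.linalg.solve(K,[uv[0],uv[1],1.]); o=T[:3,3]
    return o+d*(z-o[2])/d[2]
def proj(n,P,p=None):
    p=p or viewer.camera_params(n); K,T=np.array(p["K"]),np.array(p["T"])
    c=T[:3,:3].T@(np.asarray(P)-T[:3,3]); q=K@c; return q[:2]/q[2]
def blobs(im,lo,hi,amin=8):
    m=cv2.inRange(cv2.cvtColor(im,cv2.COLOR_BGR2HSV),lo,hi)
    n,l,s,c=cv2.connectedComponentsWithStats(m)
    return [(c[i].round(1).tolist(),s[i].tolist()) for i in range(1,n) if s[i,4]>=amin]
E
python3 - <<'E'
from h import *
for n in ["scene","top"]:
    im=cv2.imread(f"pics/{n}0.png")
    for b in blobs(im,(50,90,40),(85,255,255),20): print(n,b,ray(n,b[0],.067).round(4))
    if n=="scene": a=im[165:265,225:345]
    else: b_=im[170:270,260:380]
print([ (b,ray("top",b[0],.06).round(3)) for b in blobs(cv2.imread("pics/top0.png"),(20,120,100),(32,255,255),40)])
cv2.imwrite("pics/crop.png",np.vstack([cv2.resize(b_,None,fx=3,fy=3,interpolation=2),cv2.resize(a,None,fx=3,fy=3,interpolation=2)])[:600])
E
```

```text
scene ([312.3, 151.2], [308, 148, 8, 7, 22]) [0.6656 0.1074 0.067 ]
scene ([337.4, 157.8], [335, 154, 7, 8, 24]) [0.6748 0.0357 0.067 ]
scene ([325.2, 210.2], [320, 206, 12, 10, 94]) [ 0.5013 -0.0165  0.067 ]
scene ([455.3, 277.0], [451, 273, 10, 9, 67]) [ 0.4708 -0.3443  0.067 ]
top ([329.3, 201.9], [326, 198, 8, 9, 55]) [ 0.5056 -0.0152  0.067 ]
top ([444.9, 211.9], [442, 209, 7, 7, 33]) [ 0.4826 -0.3408  0.067 ]
[(([247.9, 191.9], [238, 182, 21, 21, 336]), array([0.532, 0.218, 0.06 ]))]
```

View pics/crop.png

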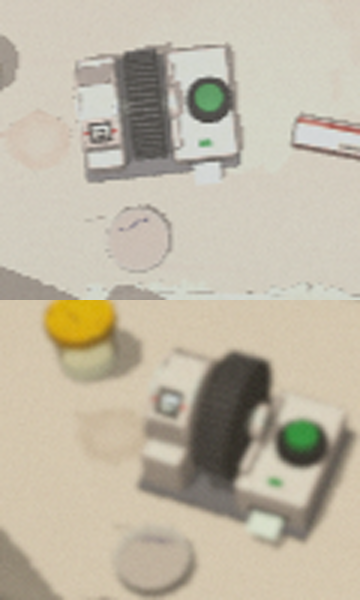

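The crop confirms the larger numberer: the green key sits right at about (208,98) in the upper part, the window with red marks left at about (100,132), and the wheel between them. Its y axis is yawed by about 5°. Next I'll get the wrist camera geometry and the approach move.

```bash
cat >> h.py <<'E'
from scipy.spatial.transform import Rotation as Ro
def tool(s=None):
    s=s or robot.observe(); T=np.eye(4); T[:3,:3]=Ro.from_euler('xyz',s['tool_rot']).as_matrix(); T[:3,3]=s['tool_pos']; return T
def move(P,rpy=None):
    "target TCP -> delta_pos cm, dr deg"
    T=tool(); d=T[:3,:3].T@(np.asarray(P)-T[:3,3])*100
    r=[0,0,0] if rpy is None else np.degrees((Ro.from_matrix(T[:3,:3]).inv()*Ro.from_euler('xyz',rpy)).as_rotvec())
    return d.round(2).tolist(), np.round(r,2).tolist()
E
python3 - <<'E'
from h import *
p=viewer.camera_params("wrist"); print(np.round(p["K"],1).tolist()); print((np.linalg.inv(tool())@np.array(p["T"])).round(3))
print(move([.40,.05,.27],[np.pi,0,np.radians(95)]))
im=cv2.imread("pics/top0.png")
# yaw from petri->... top-view wheel mask (dark ribs)
g=cv2.cvtColor(im,cv2.COLOR_BGR2GRAY)[180:230,296:320]
m=(g<90).astype('uint8'); n,l,st,c=cv2.connectedComponentsWithStats(m)
for i in range(1,n):
    if st[i,4]>60: print(st[i],c[i]+[296,180])
# front bottom edge of numberer base, corner guesses from crop (/3 + offset)
for uv,z in [((260+87/3,170+180/3),0),((260+240/3,170+165/3),0)]: print(ray("top",uv,z).round(4))
E
```

```text
[[308.8, 0.0, 313.6], [0.0, 308.8, 200.2], [0.0, 0.0, 1.0]]
[[ 0.001 -0.96  -0.28   0.076]
 [ 1.     0.001 -0.001  0.   ]
 [ 0.001 -0.28   0.96  -0.158]
 [ 0.     0.     0.     1.   ]]
([-34.35, -31.36, -4.35], [-0.07, 0.03, 60.54])
[ 6 14 12 10 61] [307.18032787 198.63934426]
[ 8 29 12 14 88] [309.36363636 215.27272727]
[0.4322 0.1022 0.    ]
[ 0.4497 -0.0487  0.    ]
```

Call:
step_arm --increments '[{"delta_pos": [-4.5,-4,0],"dr": [0,0,7.4],"fingers": 1},{"delta_pos": [-9,-8,0],"dr": [0,0,14.8],"fingers": 1},{"delta_pos": [-13.5,-12,0],"dr": [0,0,22.2],"fingers": 1},{"delta_pos": [-18,-16,0],"dr": [0,0,29.6],"fingers": 1},{"delta_pos": [-22.5,-20,0],"dr": [0,0,37],"fingers": 1}]' --newtons 20

```text
time: 0.72
tool_pos: [0.3396, 0.201, 0.2267]
tool_rot: [3.141, -0.0, 2.065]
contact_force: [1.2, -0.4, 0.3]
opening: 0.0464
grip_force: 0.0
```

Run:
```python
from h import *
print(robot.observe()['tool_pos'],move([.42,.03,.2],[np.pi,0,np.radians(96.6)]))
```

```text
[0.33963407 0.20096268 0.22665595] ([-18.86, -1.04, 2.67], [0.01, -0.0, 21.72])
```

Call:
step_arm --increments '[{"delta_pos": [-4.5,-0.3,0.7],"dr": [0,0,7],"fingers": 1},{"delta_pos": [-9,-0.6,1.4],"dr": [0,0,14],"fingers": 1},{"delta_pos": [-14,-0.8,2],"dr": [0,0,21.7],"fingers": 1},{"delta_pos": [-18.8,-1,2.7],"dr": [0,0,21.7],"fingers": 1},{"delta_pos": [-18.8,-1,2.7],"dr": [0,0,21.7],"fingers": 1}]'

```text
time: 1.35
tool_pos: [0.421, 0.0305, 0.1989]
tool_rot: [-3.14, 0.0, 1.686]
contact_force: [0.2, 0.3, 0.3]
opening: 0.001
grip_force: 0.0
```

Run:
```python
from h import *
s=robot.observe();print(s['tool_pos'],s['opening'])
im=viewer.read_camera("wrist")[:,:,::-1]; cv2.imwrite("pics/w1.png",im)
```

```text
[0.42100909 0.03045207 0.19894491] 0.0009729923224183029
```

View pics/w1.png

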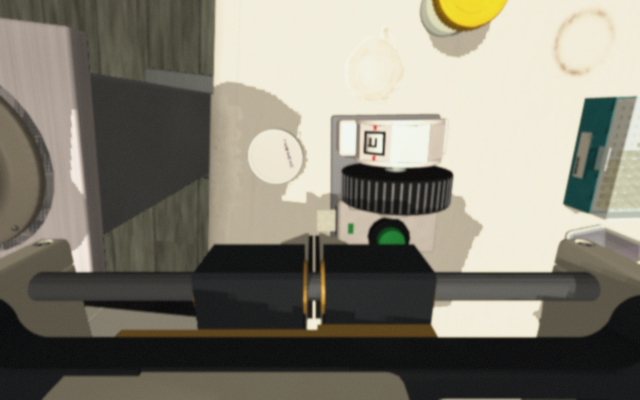

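The wrist view shows the window at (375,143), the wheel at columns 342–453 and rows 165–213, and the key at (390,238). I'll crop the window and refine the pose.

Run:
```python
from h import *
im=cv2.imread("pics/w1.png")
c=cv2.rotate(im[110:180,335:450],cv2.ROTATE_90_COUNTERCLOCKWISE); cv2.imwrite("pics/c1.png",cv2.resize(c,None,fx=5,fy=5,interpolation=2))
for b in blobs(im[110:180,335:450],(0,120,80),(8,255,255),3)+blobs(im[110:180,335:450],(172,120,80),(180,255,255),3): print('red',b, ray("wrist",np.array(b[0])+[335,110],.09).round(4))
hsv=cv2.cvtColor(im,cv2.COLOR_BGR2HSV); m=(hsv[...,2]<70).astype('uint8'); m[:150]=0;m[225:]=0;m[:,:335]=0;m[:,460:]=0
m=cv2.morphologyEx(m,cv2.MORPH_CLOSE,np.ones((7,7)))
n,l,s,cc=cv2.connectedComponentsWithStats(m); i=1+s[1:,4].argmax(); print(s[i],cc[i])
psi=np.radians(6.0)
for psi in np.radians([5,6,6.6]):
  ex,ey=np.array([np.cos(psi),np.sin(psi)]),np.array([-np.sin(psi),np.cos(psi)])
  key=np.array([.505,-.0158]); c=key+.05*ey
  W=lambda x,y,z:proj("wrist",[*(c+x*ex+y*ey),z]).round(0).tolist()
  print(np.degrees(psi),c.round(4),'front-left base',W(-.06,.076,0),'back-left',W(.06,.076,0),'key',W(0,-.05,.067))
# image corners of base left edge -> world
for uv in [(331,115),(439,115)]: print(ray("wrist",uv,0.0).round(4))
# wheel upper rim ends (+y face) and lower rim (-y face) at top centre, z=.115
for uv in [(397,172),(397,213)]: print('wheel',ray("wrist",uv,.115).round(4))
```

```text
red ([39.6, 17.3], [39, 16, 2, 4, 7]) [0.4639 0.0992 0.09  ]
red ([38.5, 47.5], [38, 46, 2, 4, 8]) [0.4673 0.0739 0.09  ]
[ 342  164  110   61 4741] [395.48365324 190.70871124]
5.0 [0.5006 0.034 ] front-left base [334.0, 115.0] back-left [441.0, 118.0] key [391.0, 246.0]
6.000000000000001 [0.4998 0.0339] front-left base [332.0, 116.0] back-left [440.0, 117.0] key [391.0, 246.0]
6.6 [0.4993 0.0339] front-left base [331.0, 116.0] back-left [438.0, 117.0] key [391.0, 246.0]
[0.4309 0.104  0.    ]
[0.5504 0.118  0.    ]
wheel [0.4826 0.0678 0.115 ]
wheel [0.4892 0.034  0.115 ]
```

View pics/c1.png

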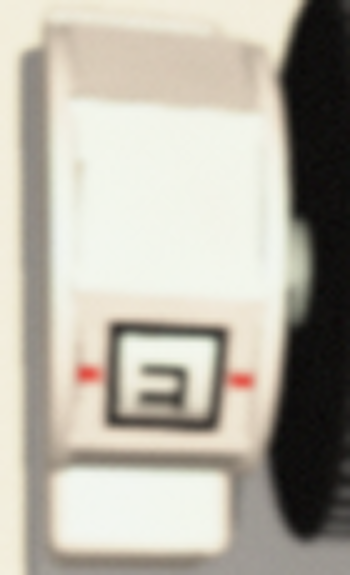

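Window reading is ambiguous: there is a partial glyph, low in the window. I'll move closer and look face-on.

Call:
step_arm --increments '[{"delta_pos": [0.5,-1.5,2.5],"dr": [-8,0,0],"fingers": 1},{"delta_pos": [1.0,-3.0,5],"dr": [-16,0,0],"fingers": 1},{"delta_pos": [1.3,-3.0,7.9],"dr": [-25,0,0],"fingers": 1},{"delta_pos": [1.3,-3.0,7.9],"dr": [-25,0,0],"fingers": 1},{"delta_pos": [1.3,-3.0,7.9],"dr": [-25,0,0],"fingers": 1}]'

```text
time: 2.02
tool_pos: [0.3878, 0.0433, 0.1204]
tool_rot: [2.707, -0.001, 1.692]
contact_force: [0.7, -0.6, 0.3]
opening: 0.0001
grip_force: 0.0
```

Run:
```python
from h import *
s=robot.observe();print(s['tool_pos'],s['tool_rot'])
im=viewer.read_camera("wrist")[:,:,::-1]; cv2.imwrite("pics/w2.png",im)
u,v=proj("wrist",[.465,.087,.09]).astype(int); print(u,v)
c=cv2.rotate(im[v-50:v+50,u-60:u+60],cv2.ROTATE_90_COUNTERCLOCKWISE); cv2.imwrite("pics/c2.png",cv2.resize(c,None,fx=5,fy=5,interpolation=2))
```

```text
[0.38779482 0.04329373 0.12038015] [ 2.70671082e+00 -1.32693058e-03  1.69150333e+00]
397 169
```

View pics/c2.png

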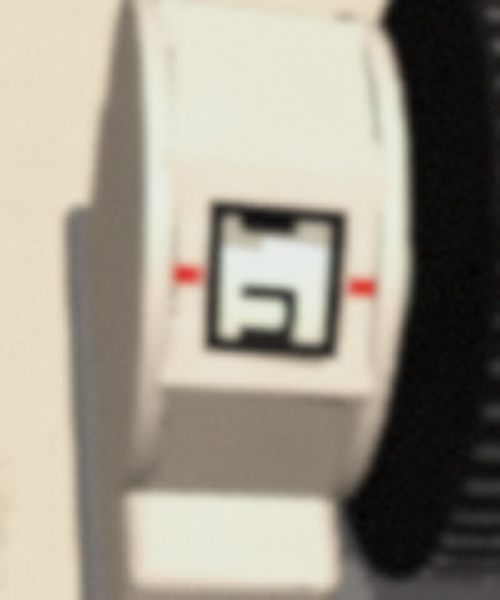

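Two partial glyphs are visible. The lower one has a top bar at y≈293 and a middle bar at y≈335, so it is the top half of a 3 (or 2), with its centre about 8 mm below the marks. Pitch is about 23 mm, so the drum stands at about 2.65. More +x drag brings it up. Next I go above the wheel top and feel for it.

Run:
```python
from h import *
print(move([.4974,.0523,.130],[np.pi,0,np.radians(96.6)]))
```

```text
([-0.39, 10.24, 3.78], [25.0, -0.11, 0.31])
```

Call:
step_arm --increments '[{"delta_pos": [0,1.7,-3.6],"dr": [5,0,0],"fingers": 1},{"delta_pos": [-0.2,6.5,-1.5],"dr": [12,0,0],"fingers": 1},{"delta_pos": [-0.4,10.2,1.5],"dr": [20,0,0.2],"fingers": 1},{"delta_pos": [-0.4,10.2,3.8],"dr": [25,0,0.3],"fingers": 1},{"delta_pos": [-0.4,10.2,3.8],"dr": [25,0,0.3],"fingers": 1}]'

```text
time: 2.7
tool_pos: [0.4983, 0.0517, 0.128]
tool_rot: [-3.139, -0.001, 1.686]
contact_force: [0.0, 0.1, 0.3]
opening: 0.0006
grip_force: 0.0
```

Call:
step_arm --increments '[{"delta_pos": [0,0,0.3],"dr": [0,0,0],"fingers": 1},{"delta_pos": [0,0,0.6],"dr": [0,0,0],"fingers": 1},{"delta_pos": [0,0,0.9],"dr": [0,0,0],"fingers": 1},{"delta_pos": [0,0,1.0],"dr": [0,0,0],"fingers": 1},{"delta_pos": [0,0,1.0],"dr": [0,0,0],"fingers": 1}]'

```text
time: 3.32
tool_pos: [0.4972, 0.051, 0.1196]
tool_rot: [3.141, -0.001, 1.685]
contact_force: [0.5, 0.8, -0.1]
opening: 0.0006
grip_force: 0.0
```

Call:
step_arm --increments '[{"delta_pos": [0,0,0.1],"dr": [0,0,0],"fingers": 1},{"delta_pos": [0,0,0.2],"dr": [0,0,0],"fingers": 1},{"delta_pos": [0,0,0.2],"dr": [0,0,0],"fingers": 1},{"delta_pos": [0,0,0.2],"dr": [0,0,0],"fingers": 1},{"delta_pos": [0,0,0.2],"dr": [0,0,0],"fingers": 1}]'

```text
time: 3.95
tool_pos: [0.4973, 0.0511, 0.1174]
tool_rot: [3.141, -0.001, 1.685]
contact_force: [-0.5, 0.1, -0.4]
opening: 0.0004
grip_force: 0.0
```

Call:
step_arm --increments '[{"delta_pos": [0,0,0.1],"dr": [0,0,0],"fingers": 1},{"delta_pos": [0,0,0.15],"dr": [0,0,0],"fingers": 1},{"delta_pos": [0,0,0.15],"dr": [0,0,0],"fingers": 1},{"delta_pos": [0,0,0.15],"dr": [0,0,0],"fingers": 1},{"delta_pos": [0,0,0.15],"dr": [0,0,0],"fingers": 1}]'

```text
time: 4.58
tool_pos: [0.4973, 0.0511, 0.1159]
tool_rot: [3.141, -0.001, 1.685]
contact_force: [-0.4, -0.1, -0.4]
opening: 0.0005
grip_force: 0.0
```

Call:
step_arm --increments '[{"delta_pos": [0,0,0.1],"dr": [0,0,0],"fingers": 1},{"delta_pos": [0,0,0.2],"dr": [0,0,0],"fingers": 1},{"delta_pos": [0,0,0.2],"dr": [0,0,0],"fingers": 1},{"delta_pos": [0,0,0.2],"dr": [0,0,0],"fingers": 1},{"delta_pos": [0,0,0.2],"dr": [0,0,0],"fingers": 1}]'

```text
time: 5.2
tool_pos: [0.4973, 0.0511, 0.1139]
tool_rot: [3.142, -0.001, 1.685]
contact_force: [0.2, -0.4, 0.2]
opening: 0.0003
grip_force: 0.0
```

Call:
step_arm --increments '[{"delta_pos": [0,0,0.1],"dr": [0,0,0],"fingers": 1},{"delta_pos": [0,0,0.2],"dr": [0,0,0],"fingers": 1},{"delta_pos": [0,0,0.2],"dr": [0,0,0],"fingers": 1},{"delta_pos": [0,0,0.2],"dr": [0,0,0],"fingers": 1},{"delta_pos": [0,0,0.2],"dr": [0,0,0],"fingers": 1}]'

```text
time: 5.82
tool_pos: [0.4975, 0.0512, 0.1123]
tool_rot: [3.141, -0.001, 1.685]
contact_force: [-0.8, 0.2, 5.7]
opening: 0.0001
grip_force: 2.5
```

Contact: the wheel top is at about 0.1135. I'll press a little more and drag along +x (tool +y).

Call:
step_arm --increments '[{"delta_pos": [0,0,0.1],"dr": [0,0,0],"fingers": 1},{"delta_pos": [0,0.3,0.1],"dr": [0,0,0],"fingers": 1},{"delta_pos": [0,0.6,0.12],"dr": [0,0,0],"fingers": 1},{"delta_pos": [0,0.9,0.14],"dr": [0,0,0],"fingers": 1},{"delta_pos": [0,1.0,0.15],"dr": [0,0,0],"fingers": 1}]'

```text
time: 6.45
tool_pos: [0.5069, 0.0523, 0.1108]
tool_rot: [-3.141, -0.001, 1.685]
contact_force: [-3.1, -0.2, 6.8]
opening: 0.0008
grip_force: 3.6
```

Call:
step_arm --increments '[{"delta_pos": [0,0.2,0.08],"dr": [0,0,0],"fingers": 1},{"delta_pos": [0,0.4,0.14],"dr": [0,0,0],"fingers": 1},{"delta_pos": [0,0.6,0.19],"dr": [0,0,0],"fingers": 1},{"delta_pos": [0,0.8,0.25],"dr": [0,0,0],"fingers": 1},{"delta_pos": [0,0.8,0.25],"dr": [0,0,0],"fingers": 1}]'

```text
time: 7.08
tool_pos: [0.5156, 0.0533, 0.1086]
tool_rot: [3.14, -0.001, 1.685]
contact_force: [-1.3, 1.1, 8.9]
opening: 0.0005
grip_force: 3.8
```

Call:
step_arm --increments '[{"delta_pos": [0,0,-1.5],"dr": [0,0,0],"fingers": 1},{"delta_pos": [0,-3.6,-1.5],"dr": [0,0,0],"fingers": 1},{"delta_pos": [0,-3.6,-1.5],"dr": [0,0,0],"fingers": 1},{"delta_pos": [0,-3.6,-1.5],"dr": [0,0,0],"fingers": 1},{"delta_pos": [0,-3.6,-1.5],"dr": [0,0,0],"fingers": 1}]'

```text
time: 7.7
tool_pos: [0.4803, 0.049, 0.123]
tool_rot: [3.141, -0.001, 1.685]
contact_force: [0.0, -0.3, 0.0]
opening: 0.0003
grip_force: 0.0
```

Run:
```python
from h import *
s=robot.observe();print(s['tool_pos'],s['contact_force'])
im=viewer.read_camera("wrist")[:,:,::-1]; cv2.imwrite("pics/w3.png",im)
u,v=proj("wrist",[.465,.087,.09]).astype(int); print(u,v)
c=cv2.rotate(im[v-50:v+50,u-60:u+60],cv2.ROTATE_90_COUNTERCLOCKWISE); cv2.imwrite("pics/c3.png",cv2.resize(c,None,fx=5,fy=5,interpolation=2))
```

```text
[0.48030047 0.04902191 0.12304576] [ 0.01513852 -0.33212604  0.00238065]
296 170
```

View pics/c3.png

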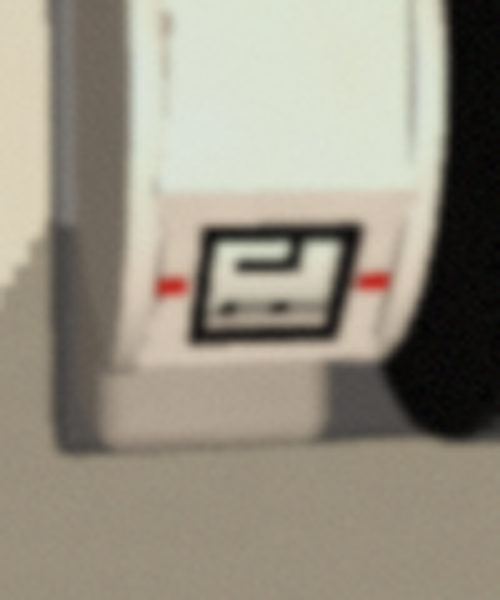

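The 3 was indeed coming up; its bottom half is now above the marks (bottom bar at (270,265), marks at y≈285). The drum is at about 3.3–3.4. Next is one longer stroke following the arc.

Call:
step_arm --increments '[{"delta_pos": [0,0,1.2],"dr": [0,0,0],"fingers": 1},{"delta_pos": [0,0,1.43],"dr": [0,0,0],"fingers": 1},{"delta_pos": [0,0.5,1.31],"dr": [0,0,0],"fingers": 1},{"delta_pos": [0,1.1,1.23],"dr": [0,0,0],"fingers": 1},{"delta_pos": [0,1.7,1.21],"dr": [0,0,0],"fingers": 1}]'

```text
time: 8.38
tool_pos: [0.4954, 0.051, 0.1107]
tool_rot: [-3.139, -0.001, 1.685]
contact_force: [-4.0, -0.6, 8.9]
opening: 0.0005
grip_force: 4.3
```

Call:
step_arm --increments '[{"delta_pos": [0,0.6,0.02],"dr": [0,0,0],"fingers": 1},{"delta_pos": [0,1.2,0.1],"dr": [0,0,0],"fingers": 1},{"delta_pos": [0,1.7,0.22],"dr": [0,0,0],"fingers": 1},{"delta_pos": [0,1.7,0.22],"dr": [0,0,0],"fingers": 1},{"delta_pos": [0,1.7,0.22],"dr": [0,0,0],"fingers": 1}]'

```text
time: 9.0
tool_pos: [0.5138, 0.0532, 0.1091]
tool_rot: [3.14, -0.001, 1.685]
contact_force: [-0.6, 1.4, 9.0]
opening: 0.0001
grip_force: 4.0
```

Call:
step_arm --increments '[{"delta_pos": [0,0,-1.5],"dr": [0,0,0],"fingers": 1},{"delta_pos": [0,-4.5,-1.5],"dr": [0,0,0],"fingers": 1},{"delta_pos": [0,-5,-1.5],"dr": [0,0,0],"fingers": 1},{"delta_pos": [0,-5,-1.5],"dr": [0,0,0],"fingers": 1},{"delta_pos": [0,-5,-1.5],"dr": [0,0,0],"fingers": 1}]'

```text
time: 9.62
tool_pos: [0.4646, 0.0472, 0.1238]
tool_rot: [3.14, -0.001, 1.685]
contact_force: [0.6, -0.8, 0.5]
opening: 0.0005
grip_force: 0.0
```

Run:
```python
from h import *
s=robot.observe();print(s['tool_pos'],s['contact_force'])
im=viewer.read_camera("wrist")[:,:,::-1]; cv2.imwrite("pics/w4.png",im)
u,v=proj("wrist",[.465,.087,.09]).astype(int); print(u,v)
c=lambda im,u,v:cv2.resize(cv2.rotate(im[v-30:v+30,u-50:u+30],cv2.ROTATE_90_COUNTERCLOCKWISE),None,fx=6,fy=6,interpolation=2)
cv2.imwrite("pics/c4.png",np.hstack([c(im,u,v),c(cv2.imread("pics/w3.png"),296,170)]))
```

```text
[0.46460537 0.0471851  0.12377839] [ 0.55367511 -0.7598778   0.49483239]
321 170
```

View pics/c4.png

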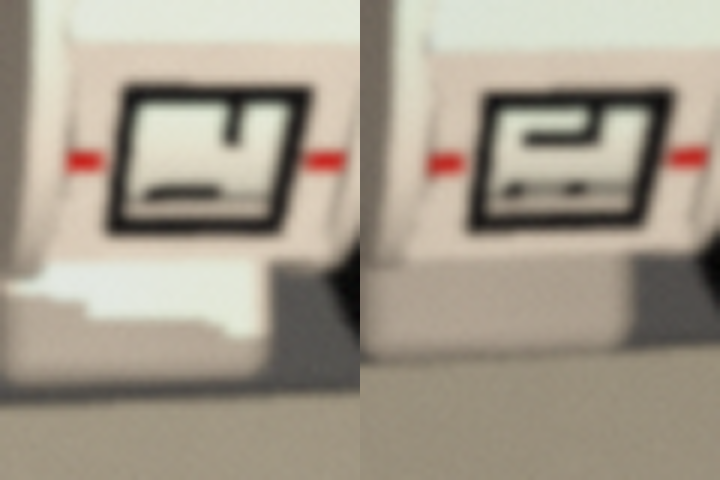

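The window now shows the foot of the 4 leaving at the top, (233,140), and the top bar of the 5 entering at the bottom, y≈190. The drum is at about 4.35–4.4. I'll drag 16 mm more, then measure face-on.

Call:
step_arm --increments '[{"delta_pos": [0,2.5,0],"dr": [0,0,0],"fingers": 1},{"delta_pos": [0,2.5,1.0],"dr": [0,0,0],"fingers": 1},{"delta_pos": [0,2.5,1.26],"dr": [0,0,0],"fingers": 1},{"delta_pos": [0,3.0,1.22],"dr": [0,0,0],"fingers": 1},{"delta_pos": [0,3.5,1.22],"dr": [0,0,0],"fingers": 1}]'

```text
time: 10.3
tool_pos: [0.4965, 0.0511, 0.1113]
tool_rot: [-3.138, -0.001, 1.685]
contact_force: [-3.5, -1.8, 7.3]
opening: 0.0004
grip_force: 3.7
```

Call:
step_arm --increments '[{"delta_pos": [0,0.5,0.01],"dr": [0,0,0],"fingers": 1},{"delta_pos": [0,0.6,0.03],"dr": [0,0,0],"fingers": 1},{"delta_pos": [0,0.6,0.03],"dr": [0,0,0],"fingers": 1},{"delta_pos": [0,0.6,-1.5],"dr": [0,0,0],"fingers": 1},{"delta_pos": [0,0.6,-1.5],"dr": [0,0,0],"fingers": 1}]'

```text
time: 10.92
tool_pos: [0.504, 0.0519, 0.1267]
tool_rot: [3.141, -0.001, 1.685]
contact_force: [-0.0, 0.0, 0.2]
opening: 0.0008
grip_force: 0.0
```

Call:
step_arm --increments '[{"delta_pos": [0.1,-4,-3],"dr": [-8,0,0],"fingers": 1},{"delta_pos": [0.2,-8,-2.5],"dr": [-16,0,0],"fingers": 1},{"delta_pos": [0.4,-11.7,0.6],"dr": [-25,0,0],"fingers": 1},{"delta_pos": [0.4,-11.7,0.6],"dr": [-25,0,0],"fingers": 1},{"delta_pos": [0.4,-11.7,0.6],"dr": [-25,0,0],"fingers": 1}]'

```text
time: 11.55
tool_pos: [0.3852, 0.0427, 0.1192]
tool_rot: [2.709, -0.002, 1.684]
contact_force: [0.6, -0.4, 0.6]
opening: 0.0003
grip_force: 0.0
```

```bash
cat >> h.py <<'E'
def win(n):
    s=robot.observe();print(s['time'],s['tool_pos'].round(4),s['contact_force'].round(1))
    im=viewer.read_camera("wrist")[:,:,::-1].copy(); cv2.imwrite(f"pics/{n}.png",im)
    u,v=proj("wrist",[.465,.087,.09]).astype(int)
    c=cv2.rotate(im[v-30:v+30,u-40:u+40],cv2.ROTATE_90_COUNTERCLOCKWISE)
    h=cv2.cvtColor(c,cv2.COLOR_BGR2HSV)
    m=((h[...,0]<8)|(h[...,0]>172))&(h[...,1]>110)&(h[...,2]>80); y,x=np.nonzero(m)
    xm=(x.min()+x.max())/2; L=y[x<xm].mean(),x[x<xm].mean(); R=y[x>xm].mean(),x[x>xm].mean()
    print('marks L',np.round(L,1),'R',np.round(R,1))
    a=int(min(L[0],R[0])-16); g=cv2.cvtColor(c,cv2.COLOR_BGR2GRAY)[a:a+34,int(L[1]):int(R[1])+1]
    print('rows from',a); [print(a+i,' '.join('%3d'%q for q in r)) for i,r in enumerate(g)]
    return c
E
python3 -c "
from h import *
win('w5')"
```

```text
11.55 [0.3852 0.0427 0.1192] [ 0.6 -0.4  0.6]
marks L [32.1 16.9] R [34.8 52. ]
rows from 16
16 223 224 224 224 224 219 210 207 210 213 213 215 216 217 219 219 219 220 220 222 223 223 223 225 224 225 225 225 226 226 225 226 226 226 226 226 225
17 224 222 225 224 220 203 175 162 168 175 179 180 183 188 194 193 199 200 205 206 209 210 212 213 214 217 218 219 220 221 221 223 224 225 225 225 226
18 223 224 225 224 216 185 131 100 102 110 116 120 122 131 140 144 150 153 157 162 167 172 176 179 184 189 193 198 200 200 204 209 212 219 223 226 226
19 223 225 225 224 211 175 103  55  61  73  76  78  77  81  86  88  89  92  93  98 103 108 116 119 125 134 142 145 152 154 157 167 182 202 219 223 226
20 222 226 226 223 211 169  99  52  76 102 107 106 104  99  94  90  86  81  82  81  73  64  58  62  71  79  84  87  88  88  92 103 132 178 214 223 225
21 223 226 225 224 209 167  97  67 106 144 152 153 153 148 145 142 135 131 129 123 104  75  47  52  73  88  96  91  83  69  53  54  98 165 211 223 224
22 221 226 226 222 208 162  93  73 124 166 179 181 180 180 180 176 173 173 170 164 141 100  63  76 11
[... 3426 characters left out ...]
  37  41  45  45  51  53  53  58  84 131 172 192 195 194 178 137  81  76 142 198 220 226 225 222
46 224 224 222 209 171 111  67  65  76  78  69  53  45  43  35  36  36  41  42  38  39  56  91 120 135 139 139 127  98  60  78 149 204 223 226 226 223
47 223 223 222 214 186 146 120 110 106 102  96  89  84  80  71  66  63  62  56  54  52  53  64  72  79  80  81  72  59  53  88 157 207 225 226 225 222
48 224 224 223 220 208 192 182 176 174 169 160 155 150 143 135 129 123 115 107 104  99  95  91  88  84  84  78  79  80  90 122 172 213 224 226 226 221
49 224 225 224 223 221 217 215 213 215 211 206 202 199 194 190 185 180 174 169 165 158 152 147 143 139 138 133 130 134 150 173 198 218 224 225 224 221
```

This is unmistakably a 5: top bar at row 36.5, left stroke, middle bar at about row 45, against marks at row 33.4. Its centre is about 11.5 px low with a pitch of about 30 px, so 0.38 of a number (about 12.5 mm) remains.

Call:
step_arm --increments '[{"delta_pos": [0,1.7,-3.6],"dr": [5,0,0],"fingers": 1},{"delta_pos": [-0.2,6.3,-1.5],"dr": [12,0,0],"fingers": 1},{"delta_pos": [-0.45,9.8,1.5],"dr": [20,0,0],"fingers": 1},{"delta_pos": [-0.45,9.8,3.85],"dr": [25,0,0],"fingers": 1},{"delta_pos": [-0.45,9.8,3.85],"dr": [25,0,0],"fingers": 1}]'

```text
time: 12.22
tool_pos: [0.4942, 0.0501, 0.1251]
tool_rot: [-3.139, -0.0, 1.686]
contact_force: [0.1, -0.0, 0.2]
opening: 0.0005
grip_force: 0.0
```

Call:
step_arm --increments '[{"delta_pos": [0,0,0],"dr": [0,0,0],"fingers": 1},{"delta_pos": [0,0,0],"dr": [0,0,0],"fingers": 1},{"delta_pos": [0,0,0],"dr": [0,0,0],"fingers": 1},{"delta_pos": [0,0,0],"dr": [0,0,0],"fingers": 1},{"delta_pos": [0,0,0],"dr": [0,0,0],"fingers": 1}]'

```text
time: 12.85
tool_pos: [0.4924, 0.05, 0.1272]
tool_rot: [3.141, -0.001, 1.685]
contact_force: [-0.5, -0.3, -0.4]
opening: 0.0002
grip_force: 0.0
```

Call:
step_arm --increments '[{"delta_pos": [0,-0.2,1.0],"dr": [0,0,0],"fingers": 1},{"delta_pos": [0,-0.2,1.6],"dr": [0,0,0],"fingers": 1},{"delta_pos": [0,0.2,1.58],"dr": [0,0,0],"fingers": 1},{"delta_pos": [0,0.6,1.58],"dr": [0,0,0],"fingers": 1},{"delta_pos": [0,1.0,1.6],"dr": [0,0,0],"fingers": 1}]'

```text
time: 13.48
tool_pos: [0.5017, 0.0513, 0.1109]
tool_rot: [-3.14, -0.001, 1.685]
contact_force: [-4.4, 0.4, 7.8]
opening: 0.0002
grip_force: 4.1
```

Call:
step_arm --increments '[{"delta_pos": [0,0.08,0],"dr": [0,0,0],"fingers": 1},{"delta_pos": [0,0.08,0],"dr": [0,0,0],"fingers": 1},{"delta_pos": [0,0.08,0],"dr": [0,0,0],"fingers": 1},{"delta_pos": [0,0.08,-0.5],"dr": [0,0,0],"fingers": 1},{"delta_pos": [0,0.08,-1.5],"dr": [0,0,0],"fingers": 1}]'

```text
time: 14.1
tool_pos: [0.5028, 0.0513, 0.1256]
tool_rot: [-3.14, -0.001, 1.685]
contact_force: [-0.2, -0.5, -0.2]
opening: 0.0006
grip_force: 0.0
```

Call:
step_arm --increments '[{"delta_pos": [0.1,-4,-3],"dr": [-8,0,0],"fingers": 1},{"delta_pos": [0.2,-8,-2.5],"dr": [-16,0,0],"fingers": 1},{"delta_pos": [0.4,-11.7,0.6],"dr": [-25,0,0],"fingers": 1},{"delta_pos": [0.4,-11.7,0.6],"dr": [-25,0,0],"fingers": 1},{"delta_pos": [0.4,-11.7,0.6],"dr": [-25,0,0],"fingers": 1}]'

```text
time: 14.72
tool_pos: [0.3851, 0.042, 0.1195]
tool_rot: [2.707, -0.002, 1.684]
contact_force: [1.2, 0.2, -0.5]
opening: 0.0006
grip_force: 0.0
```

```bash
python3 -c "
from h import *
c=win('w6'); cv2.imwrite('pics/c6.png',cv2.resize(c,None,fx=7,fy=7,interpolation=2))"
```

```text
14.725 [0.3851 0.042  0.1195] [ 1.2  0.2 -0.5]
marks L [32.4 16.7] R [35. 52.]
rows from 16
16 224 224 225 225 225 221 217 215 216 219 220 221 222 221 223 221 224 224 223 223 224 225 225 225 225 226 226 226 226 226 226 227 226 226 226 226 226
17 224 225 225 225 221 207 190 181 183 190 195 199 201 201 203 207 210 212 214 213 216 216 218 219 222 221 223 225 224 224 225 224 225 226 227 225 226
18 224 225 224 224 216 190 146 122 121 132 141 150 151 152 156 161 166 171 177 178 183 190 195 196 201 202 207 211 211 213 214 215 219 223 225 226 226
19 223 225 226 222 212 173 109  66  64  74  84  87  88  90  91  97 101 108 112 117 123 130 139 144 149 153 159 166 171 176 180 183 195 210 222 226 226
20 223 226 226 223 210 166  95  49  67  87  92  89  85  84  81  78  77  76  77  75  77  80  83  86  88  90  94 101 106 114 118 124 150 187 216 224 225
21 222 226 225 224 207 161  94  62  98 135 143 139 134 128 128 126 120 113 108 106 100  97  94  90  85  83  83  80  76  70  63  69 111 169 212 223 225
22 222 226 227 223 206 160  90  72 123 163 177 173 165 158 155 156 154 152 149 147 146 145 143 140 137
[... 3425 characters left out ...]
 167 168 170 172 173 175 172 171 167 174 186 201 208 206 189 144  84  79 143 199 220 227 227 221
46 224 224 221 207 168 100  58  63  81  94  98 100 102 104 109 111 118 119 124 128 130 130 136 143 152 160 159 145 108  65  81 151 203 224 226 226 222
47 223 224 222 213 179 130  99  95  91  90  83  78  71  71  70  72  72  70  71  75  76  78  77  83  89  91  92  83  65  51  85 155 209 224 225 226 221
48 224 224 222 219 200 176 164 159 154 150 145 135 125 118 114 107 103  97  89  86  85  80  77  74  76  71  71  71  68  74 108 166 210 225 226 225 221
49 224 224 224 222 219 214 210 204 203 201 197 191 186 182 178 169 163 158 152 146 142 138 130 127 121 118 115 117 122 134 156 188 213 225 225 225 220
```

View pics/c6.png

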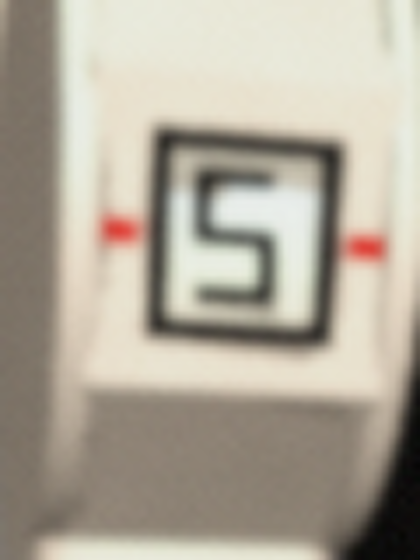

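The 5 stands in the middle: middle bar at row 33.4, marks at 33.6, top and bottom bars at 25 and 41.7. Now the key.

Call:
step_arm --increments '[{"delta_pos": [0,1.7,-3.6],"dr": [5,0,0],"fingers": 1},{"delta_pos": [-2.5,6.0,-2.5],"dr": [12,0,0],"fingers": 1},{"delta_pos": [-5,10,0.5],"dr": [20,0,0],"fingers": 1},{"delta_pos": [-7.1,11,2.85],"dr": [25,0,0],"fingers": 1},{"delta_pos": [-7.1,11,2.85],"dr": [25,0,0],"fingers": 1}]'

```text
time: 15.4
tool_pos: [0.5086, -0.0172, 0.1389]
tool_rot: [-3.139, 0.0, 1.684]
contact_force: [-0.0, 0.8, -0.6]
opening: 0.0005
grip_force: 0.0
```

Call:
step_arm --increments '[{"delta_pos": [0,0,0],"dr": [0,0,0],"fingers": 1},{"delta_pos": [0,0,2],"dr": [0,0,0],"fingers": 1},{"delta_pos": [0,0,4],"dr": [0,0,0],"fingers": 1},{"delta_pos": [0,0,5.5],"dr": [0,0,0],"fingers": 1},{"delta_pos": [0,0,5.5],"dr": [0,0,0],"fingers": 1}]'

```text
time: 16.02
tool_pos: [0.5049, -0.0155, 0.0855]
tool_rot: [-3.141, -0.001, 1.685]
contact_force: [0.4, -0.4, 0.0]
opening: 0.0006
grip_force: 0.0
```

Run:
```python
from h import *
s=robot.observe();print(s['tool_pos'],move([.504,-.016,.068],[np.pi,0,np.radians(96.6)]))
im=viewer.read_camera("scene")[:,:,::-1]; 
for b in blobs(im,(50,90,40),(85,255,255),20): print(b,ray("scene",b[0],.067).round(4))
print(proj("scene",s['tool_pos']))
```

```text
[ 0.50485188 -0.01550521  0.08547398] ([-0.04, -0.09, 1.75], [-0.04, -0.08, -0.03])
([455.2, 277.0], [451, 273, 10, 9, 70]) [ 0.4707 -0.3441  0.067 ]
[325.61527275 204.28312189]
```

Call:
step_arm --increments '[{"delta_pos": [0,0,1.0],"dr": [0,0,0],"fingers": 1},{"delta_pos": [0,0,1.7],"dr": [0,0,0],"fingers": 1},{"delta_pos": [0,0,2.1],"dr": [0,0,0],"fingers": 1},{"delta_pos": [0,0,2.35],"dr": [0,0,0],"fingers": 1},{"delta_pos": [0,0,2.35],"dr": [0,0,0],"fingers": 1}]'

```text
time: 16.7
tool_pos: [0.5055, -0.0158, 0.0621]
tool_rot: [-3.141, -0.001, 1.685]
contact_force: [-1.3, 0.9, 3.7]
opening: 0.0
grip_force: 2.2
```

Call:
step_arm --increments '[{"delta_pos": [0,0,0.05],"dr": [0,0,0],"fingers": 1},{"delta_pos": [0,0,0.1],"dr": [0,0,0],"fingers": 1},{"delta_pos": [0,0,0.15],"dr": [0,0,0],"fingers": 1},{"delta_pos": [0,0,0.15],"dr": [0,0,0],"fingers": 1},{"delta_pos": [0,0,0.15],"dr": [0,0,0],"fingers": 1}]'

```text
time: 17.32
tool_pos: [0.5056, -0.0158, 0.0612]
tool_rot: [3.141, -0.001, 1.685]
contact_force: [-3.2, -0.0, 9.9]
opening: 0.0007
grip_force: 5.0
```

Call:
step_arm --increments '[{"delta_pos": [0,0,0.05],"dr": [0,0,0],"fingers": 1},{"delta_pos": [0,0,0.05],"dr": [0,0,0],"fingers": 1},{"delta_pos": [0,0,0.05],"dr": [0,0,0],"fingers": 1},{"delta_pos": [0,0,0.05],"dr": [0,0,0],"fingers": 1},{"delta_pos": [0,0,0.05],"dr": [0,0,0],"fingers": 1}]'

```text
time: 17.95
tool_pos: [0.5056, -0.0158, 0.0611]
tool_rot: [3.141, -0.001, 1.685]
contact_force: [-4.7, 0.6, 14.2]
opening: 0.0006
grip_force: 7.0
```

Call:
step_arm --increments '[{"delta_pos": [0,0,-0.5],"dr": [0,0,0],"fingers": 1},{"delta_pos": [0,0,-2],"dr": [0,0,0],"fingers": 1},{"delta_pos": [0,0,-6],"dr": [0,0,0],"fingers": 1},{"delta_pos": [0,0,-11],"dr": [0,0,0],"fingers": 1},{"delta_pos": [0,0,-11],"dr": [0,0,0],"fingers": 1}]'

```text
time: 18.58
tool_pos: [0.5081, -0.0163, 0.1742]
tool_rot: [3.133, 0.001, 1.685]
contact_force: [0.5, -0.6, -0.5]
opening: 0.0003
grip_force: 0.0
```

Force climbed to 14 N with no further travel, so the key was on its stop. I'll retreat and check.

Call:
step_arm --increments '[{"delta_pos": [1.5,-4,-1],"dr": [0,0,0],"fingers": 1},{"delta_pos": [3,-8,-2],"dr": [0,0,0],"fingers": 1},{"delta_pos": [4,-11,-2],"dr": [0,0,0],"fingers": 1},{"delta_pos": [4,-11,-2],"dr": [0,0,0],"fingers": 1},{"delta_pos": [4,-11,-2],"dr": [0,0,0],"fingers": 1}]'

```text
time: 19.2
tool_pos: [0.3924, 0.0111, 0.19]
tool_rot: [3.141, -0.001, 1.685]
contact_force: [-0.6, 0.1, -0.3]
opening: 0.0005
grip_force: 0.0
```

Run:
```python
from h import *
s=robot.observe();print(s['tool_pos'],s['contact_force'].round(1))
im=viewer.read_camera("scene")[:,:,::-1].copy(); o=cv2.imread("pics/scene0.png")
for b in blobs(im,(50,90,40),(85,255,255),20): print(b)
w=viewer.read_camera("wrist")[:,:,::-1]; u,v=proj("wrist",[.465,.087,.09]).astype(int); print(u,v)
cv2.imwrite("pics/end.png",np.vstack([cv2.resize(im[140:270,215:405],(760,520//2*1),interpolation=2)[:260], cv2.resize(w[v-60:v+60,max(u-80,0):u+80],(400,300),interpolation=2) if 0 else np.pad(cv2.resize(cv2.rotate(w[v-30:v+30,u-40:u+40],cv2.ROTATE_90_COUNTERCLOCKWISE),(240,320),interpolation=2),((0,0),(0,520),(0,0)))]))
```

```text
[0.39235986 0.01107564 0.18996809] [-0.6  0.1 -0.3]
([325.1, 210.3], [320, 206, 11, 10, 92])
([455.3, 277.1], [451, 273, 10, 9, 69])
413 121
```

View pics/end.png

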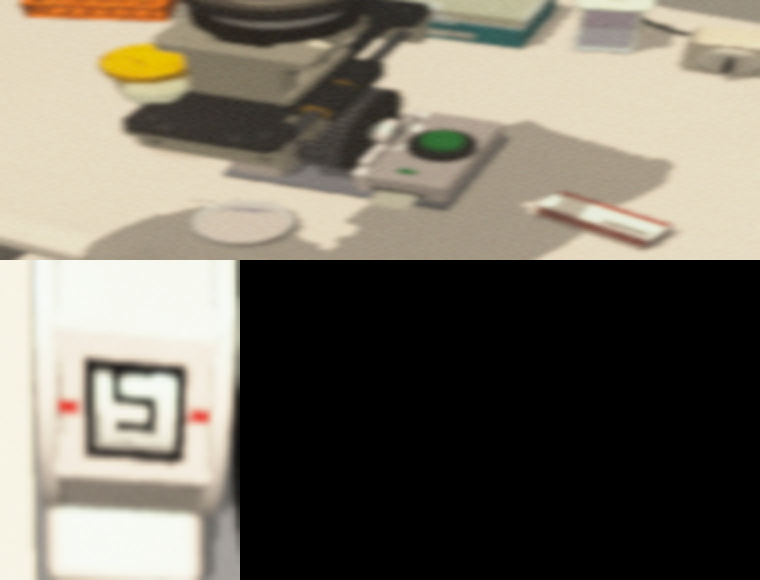

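The 5 is still centred at (135,405), the key is back up (green blob at (325.1,210.3), where it started), and the cup, slide box and dish look undisturbed.

```bash
python3 -c "
from cell import robot
print(robot.hand_in())"
```

```text
the job is handed in; nothing more can be done
None
```

The larger numberer is set to 5 (centred in the window), its key was pressed fully home after that and came back up, the cup, slide box and dish look undisturbed, and the job was handed in at about 19 s with no verdict returned.

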